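# Load the warm-air drying stand and set its blower

### The job

The freshly primed tee brackets on the welding table go on the drying stand. First turn the blower's selector knob back to off (the red dot); then, with the blower off, hang every yellow bracket that is there by its hole, each on a peg of its own, any peg; and when all hang, turn the selector up from off by one click for each bracket and leave it in that notch.

Things in the scene. Friction and masses are not known exactly. Their poses are not given: they have to be found in the camera images.
- selector (a joint): Angle of the blower's selector knob, rad: 0 at off (red dot), growing as it turns clockwise seen from above. Six click positions 0.524 rad (30 degrees) apart, 0 to 2.618, end stops 0.1 beyond. A spring detent of about 0.1 N m draws the released knob into the nearest notch.
- selector_grip (a point): Point on the knob's vertical axis, 22 mm above the box top, at the height to grip. The knob is a black bar 44 mm long and 12 mm wide, 7 to 30 mm above the box top, on a round foot 44 mm across. This frame's x runs along the bar towards its white pointer line, z up; it turns with the knob.
- selector_box: Fixed grey box, 130 x 130 mm, 60 mm high, with the knob in the middle of its top; origin at the centre of its underside. Marks round the knob: a red dot for off, then clockwise rows of one, two, three, four and five white dots, one row for each click.
- rack: Fixed drying stand: blue slotted back board 400 mm wide, 135 mm high, with five pegs on its front. Origin on the table under the middle of the board's front face (x = 0); x points away from the robot, y along the board, z up. In front an aluminium drip tray, top at z = 0.006, with a lip 12 mm high at x = -0.106. Behind, a grey blower drum 93 mm high, to x = 0.085.
- peg_mid (a point): Root of the middle peg, on its axis at the board (rack frame 0, 0, 0.086), axes as the rack's. Five steel pegs, 10 mm thick, at y = -0.15, -0.075, 0, 0.075, 0.15: each runs towards -x, rising to z = 0.090 at x = -0.058, then to 0.094 at its tip, x = -0.066 (rack frame). A bracket that hangs has its underside about 20 mm above the table.
- bracket_1: Yellow tee bracket, 0.30 kg, standing on its base: base 54 x 54 x 8 mm; upright plate 54 mm wide (y), 6 mm thick (x), top edge 110 mm above the underside, with a 24 mm hole through it (along x), centre 60 mm above the underside. Origin at the centre of the underside, z up; both sides alike. Three to five of the five are present.
- bracket_2: Yellow tee bracket, 0.30 kg, standing on its base: base 54 x 54 x 8 mm; upright plate 54 mm wide (y), 6 mm thick (x), top edge 110 mm above the underside, with a 24 mm hole through it (along x), centre 60 mm above the underside. Origin at the centre of the underside, z up; both sides alike. Three to five of the five are present.
- bracket_3: Yellow tee bracket, 0.30 kg, standing on its base: base 54 x 54 x 8 mm; upright plate 54 mm wide (y), 6 mm thick (x), top edge 110 mm above the underside, with a 24 mm hole through it (along x), centre 60 mm above the underside. Origin at the centre of the underside, z up; both sides alike. Three to five of the five are present.
- bracket_4: Yellow tee bracket, 0.30 kg, standing on its base: base 54 x 54 x 8 mm; upright plate 54 mm wide (y), 6 mm thick (x), top edge 110 mm above the underside, with a 24 mm hole through it (along x), centre 60 mm above the underside. Origin at the centre of the underside, z up; both sides alike. Three to five of the five are present.
- bracket_5: Yellow tee bracket, 0.30 kg, standing on its base: base 54 x 54 x 8 mm; upright plate 54 mm wide (y), 6 mm thick (x), top edge 110 mm above the underside, with a 24 mm hole through it (along x), centre 60 mm above the underside. Origin at the centre of the underside, z up; both sides alike. Three to five of the five are present.
- tin: Bystander: round white paste tin with a yellow lid, 71 mm across, 52 mm high, loose; origin at the centre of its underside.

How it is judged:
By the outcome, as a careful person would: the job done as asked, in the order asked, and still so for the second after the job is handed in, with the robot touching nothing.
Of bracket_1, bracket_2, bracket_3, bracket_4, bracket_5 only 3 to 5 are there at a start; the rules pass over those that are not, and their reading is None.
At some moment in a run one of bracket_1, bracket_2, bracket_3, bracket_4, bracket_5 may be knocked a few centimetres aside while the robot is not near it.
Once in a run the grip may slacken for a moment while it holds something.
It also fails if it takes over 210 s, if anything falls off the work surface, if the arm or the gripper's body presses on something with over 40 N, if the wrist force passes 120 N, or if a joint passes its speed limit or range.

### The arm

A 7-joint arm with a two-finger parallel gripper is mounted at the origin on a cart in front of the work surface, level with it; the furniture and walls round the work are solid. World frame = base frame: x ahead of the robot, y to its left, z up, the work surface at z = 0. Lengths are in mm, angles in rad, forces in N, time in s.
With the tool pointing down it reaches from about 400 to 875 mm from the base axis. Payload 6.5 kg.
Tool frame: the origin (TCP) lies between the finger pads; the fingertips stand robot.finger_overhang ahead of it and the grasp point (between the pads) lies 8 mm behind it (robot.finger_overhang is the distance from the TCP to the fingertips, in mm); z points along the fingers, y is the line along which they close (so a half turn about z gives the same grasp; the last joint's range is limited). The gripper opens to 85 mm and grips with 20 to 120 N. Pads are 22 mm wide; open, the fingers measure 114 mm over their backs; the gripper's body (76 mm by 85 mm) begins 54 mm behind the grasp point. The pads swing forward as they close: fully open they stand 13 mm farther back than shut.
Start: joints at [-0.742, 0.536, -0.004, 1.538, 0.003, 1.067, -0.071], TCP at [507.047, 406.686, 242.29] pointing down, gripper open.
Joint ranges: [-2.7, 2.7], [-0.37, 2.16], [-1.27, 1.26], [0.24, 2.4], [-1.31, 4.45], [0.19, 1.91], [-2.76, 2.76]. Speed limits (rad/s): [2.39, 2.39, 3.14, 3.14, 3.14, 3.14, 3.14].

### API

Orientations are given as a unit quaternion [x, y, z, w].
In Python, from station import robot gives the robot as it stands. The module is installed in compiled form; this text tells all that it offers.
- The arm moves only by the tool servo_tool, never from a script. Its argument "steps" is a list of rows, each a list of 3 entries, a list of its own where there are three numbers: the shift along the tool's x, y, z in mm, then the turn about the tool's z in rad, then the closure in counts, from 0 (fully open) to 255 (shut). A call has 1 to 5 rows; each row is the pose to reach, as a shift and turn from the pose commanded when the call began, along the tool's axes at that moment; what a row does not reach only later rows make up. A row lasts 1/10 s, in which the tool goes at most 50 mm and 8.59 degrees, less where a joint would pass 70% of its speed; a pose out of reach is approached as far as the arm can. A call with a gripper value outside its range is refused whole. The fingers move at their own pace and stop on an object; "force" is the grip in N (left out, the last holds). Time passes only in rows, so rows that repeat a pose let the fingers close. It gives the time, the measured TCP pose, the force, the opening and the grip force at its end, in the units of the state.
- robot.state(): the state, without advancing time (a new reading comes with each control period).
- robot.capture(name): name is "side" or "top"; returns a dict with "pixels" (400x640x3 uint8, red, green, blue), "mtx" (3x3 intrinsics, pixels), "world_from_camera" (4x4, takes a point from camera to world coordinates). Camera axes: x right, y up, looking along -z (the intrinsics and any distortion apply to the point x, -y, -z); pixel columns grow to the right and rows downward; lengths in mm; the calibration is good to about 2 mm. A picture is of the moment at which its call begins. There is no depth.
- robot.hand_in(): hands the job in; it is judged then, once.
Trained networks look in the newest picture that a camera, given by its name, has taken for a name from the list of things; names that differ only in an ending like _2 or _b are one class to them, and where a whole thing is asked for, a point or a joint stands for the part that bears it (a point fixed in the world has none). Each returns a list of dicts, best first, with "confidence" (0 to 1); they miss things now and then, are a little off and sometimes report something else, mostly with a low value. They report only what shows in the picture. A call takes as long as a camera call.
- robot.silhouettes(camera, thing): "pixels" (400x640 bool, what is visible of it) and "extent" ([left, top, right, bottom] in pixels, round what is visible of it).
The state is a dict: "clock": time; "qpos": joint angles; "qvel": joint speeds; "effort": joint torques, N m; "tool_pos": TCP position; "orientation": TCP orientation; "wrist_force": force on the tool from outside, world axes, zero at the start; "torque": the same for the moment, N m; "finger_gap": opening from 0.0 (shut) to 1.0 (fully open); "grip_force": force on a finger pad.
Only numpy, scipy, OpenCV 4.12 (cv2) and the standard library are available. Lean on these libraries where they do the work, as an engineer would, in place of code of your own. Each camera call takes 0.05 s, during which the arm holds its last target. There are 200 camera calls.

## Working session

There is one attempt and no reset: what is moved stays moved. The work goes in short steps, Python scripts to look and compute and a tool call to move; the robot and the scene stay as the last step left them, time stands still between calls to the robot, and variables do not carry over. Pictures are saved under pics/ and viewed, at most 14 in all, crops included, and the job is handed in when it is done.

Besides the shell and the picture viewer there is one more tool, called after "Emit:" as name([rows], argument=value, ...), one row to a line, values as JSON. servo_tool: Moves the arm, as the interface text tells. Its arguments: {"type":"object","properties":{"steps":{"type":"array"},"force":{"type":"number"}},"required":["steps"]}

```bash
mkdir -p pics; ls; cat > h.py <<'E'
import numpy as np, cv2
from station import robot
def cap(n,save=None):
    c=robot.capture(n)
    if save: cv2.imwrite('pics/'+save,c['pixels'][:,:,::-1])
    return c
def ray(c,u,v):
    K=c['mtx'];d=np.linalg.inv(K)@[u,v,1.];d=np.array([d[0],-d[1],-d[2]])
    T=np.array(c['world_from_camera']);return T[:3,3],T[:3,:3]@d
def atz(c,u,v,z):
    o,d=ray(c,u,v);return o+d*(z-o[2])/d[2]
def proj(c,P):
    T=np.linalg.inv(c['world_from_camera']);p=T[:3,:3]@np.array(P,float)+T[:3,3]
    q=c['mtx']@np.array([p[0],-p[1],-p[2]]);return q[:2]/q[2]
E
python3 - <<'E'
from h import *
np.set_printoptions(precision=2,suppress=True)
for n in('side','top'):
    c=cap(n,n+'0.png');print(n,c['mtx'].tolist(),np.array(c['world_from_camera']))
    for t in('bracket_1','selector_box','selector','rack','tin'):
        for s in robot.silhouettes(n,t):print(t,s['confidence'],s['extent'],s['pixels'].sum())
print(robot.state(),robot.finger_overhang)
E
```

```text
pics
side [[422.159675269175, 0.0, 314.31098289813514], [0.0, 422.159675269175, 195.0133617898452], [0.0, 0.0, 1.0]] [[  -0.26   -0.76    0.59 1068.54]
 [   0.97   -0.21    0.15  103.64]
 [   0.01    0.61    0.79  739.83]
 [   0.      0.      0.      1.  ]]
bracket_1 0.97 [305.7, 156.2, 332.3, 201.8] 1086
bracket_1 0.97 [265.1, 123.0, 293.8, 163.3] 905
bracket_1 0.82 [206.2, 137.6, 247.3, 190.1] 922
bracket_1 0.73 [309.1, 132.4, 333.1, 157.9] 657
selector_box 0.73 [365.4, 148.3, 444.5, 229.0] 3880
selector 0.91 [397.3, 160.6, 417.6, 186.2] 332
rack 0.56 [168.1, 187.4, 399.8, 328.3] 14863
tin 0.84 [254.9, 161.5, 289.8, 194.9] 962
top [[417.5276323404142, 0.0, 316.6330119235933], [0.0, 417.5276323404142, 197.3350001995627], [0.0, 0.0, 1.0]] [[ -0.02   1.    -0.04 519.6 ]
 [ -1.    -0.02  -0.02 -42.31]
 [ -0.02   0.04   1.   942.92]
 [  0.     0.     0.     1.  ]]
bracket_1 0.9 [362.2, 243.5, 396.4, 268.7] 635
bracket_1 0.84 [313.4, 244.4, 340.3, 268.0] 600
bracket_1 0.71 [399.3, 200.0, 439.6, 230.5] 704
bracket_1 0.66 [308.5, 204.3, 335.3, 235.8] 577
selector_box 0.93 [199.5, 204.5, 269.7, 277.5] 3937
selector 0.71 [225.1, 231.3, 241.6, 253.3] 347
rack 0.81 [220.7, 92.0, 426.3, 184.4] 13721
tin 0.68 [349.3, 202.1, 383.9, 231.9] 881
{'clock': 0.6, 'qpos': array([-0.74,  0.54, -0.  ,  1.54,  0.  ,  1.07, -0.07]), 'qvel': array([ 0., -0., -0., -0.,  0., -0.,  0.]), 'effort': array([  0.  , -58.31,   1.05, -25.93,   0.01,   0.  ,  -0.  ]), 'tool_pos': array([507.03, 406.69, 242.28]), 'orientation': array([ 0.43,  0.9 , -0.  , -0.  ]), 'wrist_force': array([-0.14,  0.81, -0.48]), 'torque': array([ 0.01,  0.05, -0.05]), 'grip_force': 0.0, 'finger_gap': 1.00215830482101} 11.0
```

```bash
python3 - <<'E'
import cv2
a=cv2.imread('pics/top0.png')[80:290,180:460];b=cv2.imread('pics/side0.png')[110:340,150:460]
cv2.imwrite('pics/top0c.png',cv2.resize(a,None,fx=2.8,fy=2.8,interpolation=2));cv2.imwrite('pics/side0c.png',cv2.resize(b,None,fx=2.5,fy=2.5,interpolation=2))
E
```

```text
(no output)
```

View pics/top0c.png

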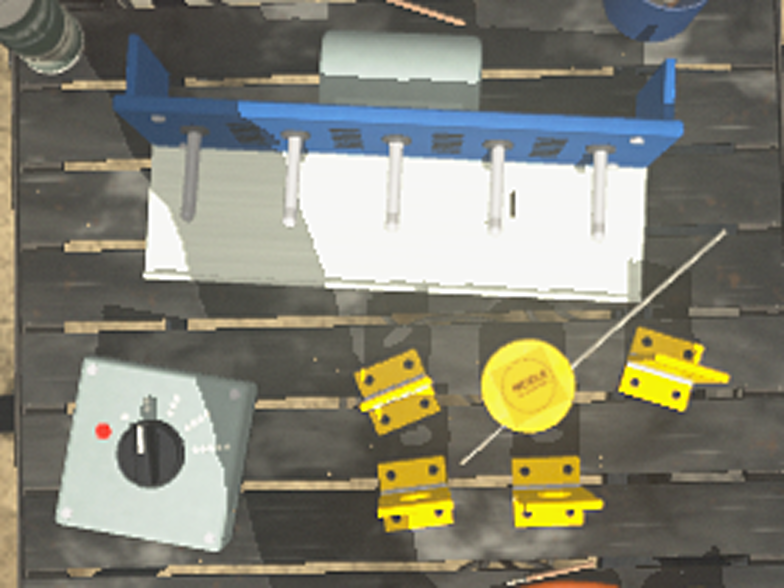

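View pics/side0c.png

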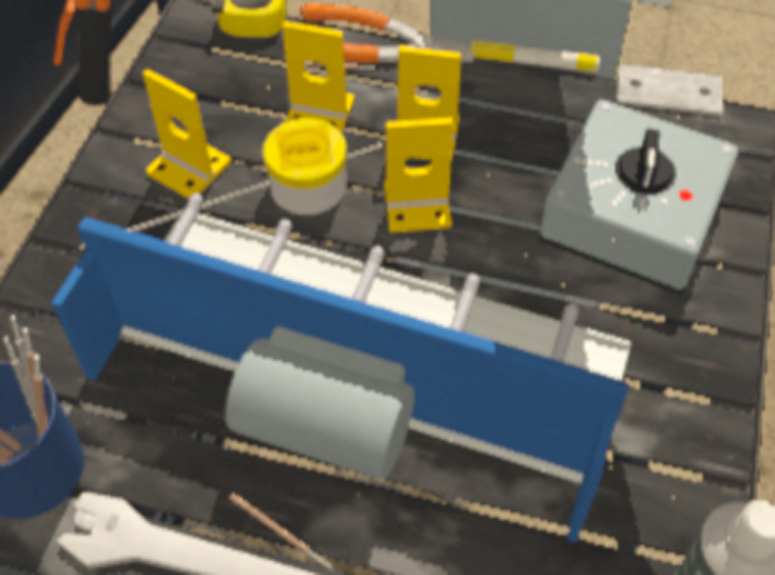

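```bash
cat >> h.py <<'E'
from scipy.optimize import minimize, least_squares
def boxpts(x0,x1,y0,y1,z0,z1): return np.array([[x,y,z] for x in(x0,x1) for y in(y0,y1) for z in(z0,z1)],float)
BR=[boxpts(-27,27,-27,27,0,8),boxpts(-3,3,-27,27,0,110)]
BOX=[boxpts(-65,65,-65,65,0,60)]
def place(P,p):
    c,s=np.cos(p[2]),np.sin(p[2]);return P@np.array([[c,s,0],[-s,c,0],[0,0,1]])+[p[0],p[1],p[3] if len(p)>3 else 0]
S=4
def mask(c,parts,p,hole=True):
    m=np.zeros((400*S,640*S),np.uint8)
    for P in parts:
        q=np.array([proj(c,w) for w in place(P,p)]);cv2.fillConvexPoly(m,cv2.convexHull(((q+.5)*S).astype(np.int32)),1)
    if parts is BR and hole:
        h=None
        for sx in(-3,3):
            a=np.linspace(0,6.28,30);w=np.c_[0*a+sx,12*np.cos(a),60+12*np.sin(a)]
            k=np.zeros_like(m);cv2.fillPoly(k,[((np.array([proj(c,v) for v in place(w,p)])+.5)*S).astype(np.int32)],1);h=k if h is None else h&k
        m[h>0]=0
    return cv2.resize(m*1.0,(640,400),interpolation=cv2.INTER_AREA)
def fit(views,parts,p0,dz=None):
    def cost(p):
        t=0
        for c,s in views:
            m=mask(c,parts,p);t+=1-np.minimum(m,s).sum()/np.maximum(m,s).sum()
        return t/len(views)
    best=None
    for y in ([p0[2]] if p0[2] is not None else np.linspace(-1.2,1.57,6)):
        r=minimize(cost,[p0[0],p0[1],y],method='Nelder-Mead',options=dict(initial_simplex=np.array([[0,0,0],[12,0,0],[0,12,0],[0,0,.3]])+[p0[0],p0[1],y],maxiter=70,xatol=.2,fatol=1e-4))
        if best is None or r.fun<best.fun:best=r
    return best
def sil(n,t,minc=.3): return [s for s in robot.silhouettes(n,t) if s['confidence']>minc]
def brackets(ct,cs,p0=None):
    out=[];ss=sil('side','bracket_1')
    for s in sil('top','bracket_1'):
        M=s['pixels'].astype(float);v,u=np.nonzero(M);g=atz(ct,u.mean(),v.mean(),25)
        uv=proj(cs,[g[0],g[1],50]);b=min(ss,key=lambda k:np.hypot(*(np.mean(np.nonzero(k['pixels'])[::-1],axis=1)-uv))) if ss else None
        V=[(ct,M)]
        if b is not None and np.hypot(*(np.mean(np.nonzero(b['pixels'])[::-1],axis=1)-uv))<25:V.append((cs,b['pixels'].astype(float)))
        r=fit(V,BR,[g[0],g[1],None]);out.append((r.x,r.fun,len(V)))
    return out
def psi():
    x,y,z,w=robot.state()['orientation'];return np.arctan2(1-2*(x*x+z*z),2*(x*y-z*w))
def go(x,y,z,yaw):
    "tool shift+turn to TCP pos, tool-y heading yaw (mod pi)"
    s=robot.state();a,b,c,w=s['orientation']
    from scipy.spatial.transform import Rotation as R
    d=R.from_quat([a,b,c,w]).as_matrix().T@(np.array([x,y,z])-s['tool_pos'])
    t=(psi()-yaw+np.pi/2)%np.pi-np.pi/2
    print('shift',d.round(1),'turn',round(t,3),'q7',s['qpos'][6].round(2),'now',s['tool_pos'].round(1),'psi',psi().round(3),'t',s['clock'])
E
python3 - <<'E'
from h import *
np.set_printoptions(precision=3,suppress=True)
ct,cs=cap('top'),cap('side')
for b in brackets(ct,cs):print(b)
V=[(c,sil(n,'selector_box')[0]['pixels'].astype(float)) for c,n in((ct,'top'),(cs,'side'))]
g=atz(ct,234,241,60);r=fit(V,BOX,[g[0],g[1],0.15]);print('box',r.x,r.fun)
for n,c in(('top',ct),('side',cs)):
    v,u=np.nonzero(sil(n,'selector')[0]['pixels']);print('knob',n,atz(c,u.mean(),v.mean(),75))
f=lambda u,v:(180+u/2.8,80+v/2.8); k=lambda u,v:(150+u/2.5,110+v/2.5)
print('red',atz(ct,*f(103,432),60),atz(cs,*k(685,195),60))
print('ptr',atz(ct,*f(142,430),90),atz(ct,*f(150,405),60),'foot',atz(ct,*f(150,457),67),atz(cs,*k(647,170),67))
T=[f(*a) for a in((188,218),(290,222),(392,226),(494,231),(598,235))];Sd=[k(*a) for a in((193,200),(282,226),(375,253),(470,280),(570,310))]
tips=np.array([[-66,y,94] for y in(150,75,0,-75,-150)],float)
def res(p):
    W=place(tips,p);return np.r_[np.ravel([proj(ct,w)-t for w,t in zip(W,T)]),np.ravel([proj(cs,w)-t for w,t in zip(W[::-1],Sd)])]
r=least_squares(res,[700,0,0]);print('rack',r.x,res(r.x).reshape(-1,2))
go(507,406,242,0)
E
```

```text
(array([ 521.908, -241.161,   -0.337]), np.float64(0.08517649762058715), 2)
(array([507.438, -30.26 ,   0.362]), np.float64(0.07698977305228838), 2)
(array([ 425.466, -147.872,   -0.012]), np.float64(0.15203064201992822), 2)
(array([426.359, -43.244,   0.114]), np.float64(0.2222398456125258), 2)
(array([ 510.45 , -134.902,    2.007]), np.float64(0.3002834819885224), 1)
box [465.607 156.005  -0.195] 0.04807326858301547
knob top [465.559 154.436  75.   ]
knob side [469.656 154.744  75.   ]
red [481.989 191.631  60.   ] [483.794 190.877  60.   ]
ptr [484.075 154.971  90.   ] [501.577 155.523  60.   ] foot [462.777 154.574  67.   ] [471.478 156.589  67.   ]
rack [695.422 -36.872  -0.07 ] [[ 0.162 -0.866]
 [ 0.169 -0.717]
 [ 0.342 -0.561]
 [ 0.679 -0.755]
 [ 0.47  -0.585]
 [ 0.608 -0.446]
 [ 0.649 -0.545]
 [ 0.364 -0.675]
 [ 0.622 -0.417]
 [ 0.3   -0.948]]
shift [-0.5 -0.5  0.3] turn 0.676 q7 -0.07 now [507.1 406.7 242.3] psi 0.676 t 1.0
```

```bash
python3 -c "
from h import *
go(466,155.5,160,1.64)"
```

```text
shift [-170.2 -189.2   82.3] turn -0.964 q7 -0.07 now [507.1 406.7 242.3] psi 0.676 t 1.0
```

Emit:
servo_tool([
  [[-34,-38,10],-0.14,60],
  [[-68,-76,20],-0.28,100],
  [[-102,-114,30],-0.42,100],
  [[-136,-151,40],-0.56,100],
  [[-170,-189,50],-0.7,100],
], force=60)

```text
clock: 1.5
tool_pos: [467.1, 162.8, 193.9]
orientation: [0.094, 0.996, 0.0, 0.0]
wrist_force: [2.4, -0.7, 0.8]
finger_gap: 0.604
grip_force: 0.0
```

```bash
python3 -c "
from h import *
go(466,155.5,160,1.64);print(robot.state()['finger_gap'],robot.state()['qpos'])"
```

```text
shift [-0.3 -7.3 33.9] turn -0.258 q7 0.9 now [467.1 162.8 193.9] psi 1.382 t 1.5
0.6038146834531165 [-0.32308412  0.34306442 -0.12480098  1.98156179  0.05773093  0.81951354
  0.90182017]
```

Emit:
servo_tool([
  [[0,0,16],-0.13,100],
  [[0,0,32],-0.26,100],
  [[0,0,52],-0.26,100],
  [[0,0,52],-0.26,100],
])

```text
clock: 1.9
tool_pos: [466.0, 163.8, 140.3]
orientation: [-0.032, 0.999, -0.001, -0.002]
wrist_force: [-0.1, -0.0, 0.0]
finger_gap: 0.603
grip_force: 0.0
```

```bash
python3 - <<'E'
from h import *
go(466,155.5,80,1.64)
a=cap('top')['pixels'];b=cap('side')['pixels']
m=np.hstack([cv2.resize(a[180:300,170:290],None,fx=3.3,fy=3.3,interpolation=2),cv2.resize(b[110:230,350:470],None,fx=3.3,fy=3.3,interpolation=2)])
cv2.imwrite('pics/k1.png',m[:,:,::-1])
E
```

```text
shift [ 0.3 -8.2 60.3] turn -0.004 q7 1.11 now [466.  163.8 140.3] psi 1.636 t 1.9
```

View pics/k1.png

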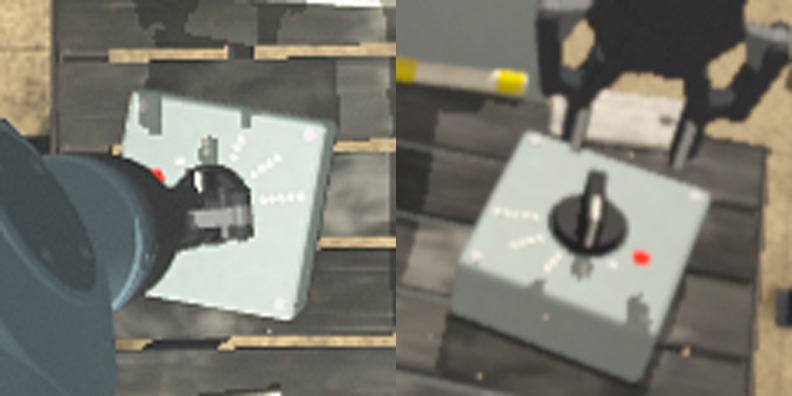

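Emit:
servo_tool([
  [[0,-8,10],0,100],
  [[0,-8,35],0,100],
  [[0,-8,50],0,100],
  [[0,-8,60],0,100],
  [[0,-8,60],0,180],
])

```text
clock: 2.5
tool_pos: [467.4, 156.1, 81.2]
orientation: [-0.033, 0.999, -0.0, -0.001]
wrist_force: [-0.5, -0.0, 0.5]
finger_gap: 0.456
grip_force: 0.0
```

Emit:
servo_tool([
  [[0,0,0],0,230],
  [[0,0,0],0,240],
  [[0,0,0],0,240],
  [[0,0,0],0,240],
], force=40)

```text
clock: 2.9
tool_pos: [468.7, 156.1, 82.9]
orientation: [-0.032, 0.999, -0.0, 0.001]
wrist_force: [-0.9, -2.9, 6.5]
finger_gap: 0.134
grip_force: 41.6
```

```bash
python3 -c "
from h import *
go(466,155.5,80,2.69);print(robot.state()['qpos'],robot.state()['torque'])"
```

```text
shift [ 2.7 -0.5  2.9] turn -1.055 q7 1.1 now [468.7 156.1  82.9] psi 1.635 t 2.9
[-0.29513649  0.53107784 -0.14674247  2.0451008   0.13852813  0.5733819
  1.09704187] [-0.5748334   0.29041726 -0.02755266]
```

Emit:
servo_tool([
  [[0,0,-2],-0.12,240],
  [[0,0,-2],-0.24,240],
  [[0,0,-2],-0.36,240],
  [[0,0,-2],-0.48,240],
  [[0,0,-2],-0.6,240],
])

```text
clock: 3.4
tool_pos: [467.9, 157.7, 83.2]
orientation: [-0.329, 0.944, 0.001, 0.0]
wrist_force: [4.2, 4.0, -18.1]
finger_gap: 0.129
grip_force: 42.2
```

Emit:
servo_tool([
  [[0,0,0],-0.12,240],
  [[0,0,0],-0.24,240],
  [[0,0,0],-0.36,240],
  [[0,0,0],-0.48,240],
  [[0,0,0],-0.48,240],
])

```text
clock: 3.9
tool_pos: [466.8, 158.6, 83.1]
orientation: [-0.544, 0.839, 0.002, 0.0]
wrist_force: [0.7, 6.0, -15.5]
finger_gap: 0.129
grip_force: 42.3
```

```bash
python3 -c "
from h import *
go(466,155.5,80,2.69);print(robot.state())"
```

```text
shift [ 3.1 -0.6  3.1] turn 0.03 q7 1.96 now [466.8 158.6  83.1] psi 2.72 t 3.9
{'clock': 3.9, 'qpos': array([-0.07431311,  0.56454129, -0.42716406,  2.03316554,  0.38420955,
        0.62093012,  1.96115615]), 'qvel': array([-0.01517107, -0.00245555,  0.01921184,  0.00160796, -0.01782767,
       -0.00457834, -0.07448475]), 'effort': array([  3.00626613, -54.59235907,  -3.12306069, -17.67022133,
         1.09185275,   1.54377311,   0.95481187]), 'tool_pos': array([466.76580573, 158.55086814,  83.14383952]), 'orientation': array([-5.43624858e-01,  8.39326298e-01,  1.82355664e-03,  2.32642278e-04]), 'wrist_force': array([  0.65360396,   5.97199479, -15.50785051]), 'torque': array([ 1.38596542,  0.04241816, -0.08917974]), 'grip_force': 42.27874517440796, 'finger_gap': 0.12861534466192903}
```

Emit:
servo_tool([
  [[0,0,0],0,180],
  [[0,0,0],0,120],
  [[0,0,-10],0,120],
  [[0,0,-50],0,120],
  [[0,0,-100],0,120],
])

```text
clock: 4.4
tool_pos: [466.8, 156.1, 184.8]
orientation: [-0.542, 0.84, 0.0, -0.002]
wrist_force: [2.2, -1.0, -0.2]
finger_gap: 0.529
grip_force: 0.0
```

Emit:
servo_tool([
  [[50,0,-15],0.14,120],
  [[95,0,-15],0.28,120],
  [[95,0,-15],0.42,120],
  [[95,0,-15],0.5,120],
])

```text
clock: 4.8
tool_pos: [428.7, 68.4, 200.4]
orientation: [-0.313, 0.95, -0.001, 0.001]
wrist_force: [0.4, 0.5, 0.3]
finger_gap: 0.529
grip_force: 0.0
```

```bash
python3 - <<'E'
from h import *
go(466,155.5,80,2.69);print(robot.state()['finger_gap'])
a=cap('top');b=cap('side')
m=np.hstack([cv2.resize(a['pixels'][180:300,170:290],None,fx=3.3,fy=3.3,interpolation=2),cv2.resize(b['pixels'][110:230,350:470],None,fx=3.3,fy=3.3,interpolation=2)])
cv2.imwrite('pics/k2.png',m[:,:,::-1])
for x in brackets(a,b):print(x)
E
```

```text
shift [-81.7  48.1 120.4] turn -0.482 q7 1.8 now [428.7  68.4 200.4] psi 2.208 t 4.8
0.5291464780570562
(array([ 4.25837034e+02, -1.48322610e+02, -1.86591135e-02]), np.float64(0.12764682703376312), 2)
(array([ 5.21577482e+02, -2.40902367e+02, -3.23559132e-01]), np.float64(0.08939854096114236), 2)
(array([ 5.08001567e+02, -3.01197473e+01,  3.91587472e-01]), np.float64(0.07646199709844714), 2)
(array([ 4.26062264e+02, -4.25794133e+01,  1.10018921e-01]), np.float64(0.22472607573497028), 2)
```

View pics/k2.png

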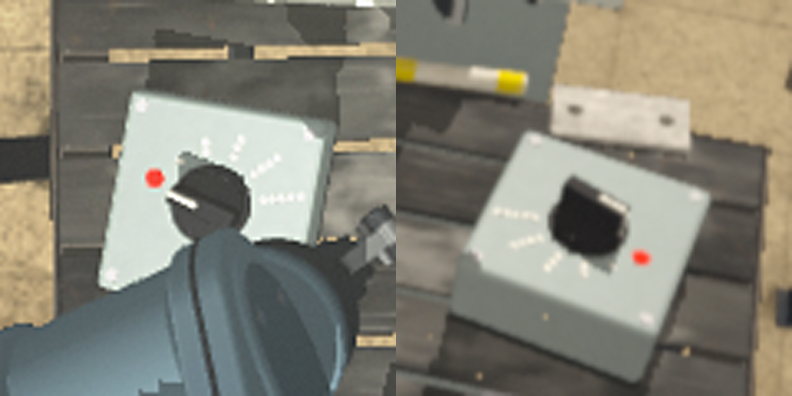

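```bash
sed -i 's/t=(psi()-yaw+np.pi\/2)%np.pi-np.pi\/2/t=psi()-yaw/' h.py; python3 -c "
from h import *
go(508,-30,180,0.39)"
```

```text
shift [  -2.4 -127.6   19.8] turn 1.829 q7 1.81 now [429.   70.3 199.7] psi 2.219 t 5.0
```

Emit:
servo_tool([
  [[0,-30,0],0.14,120],
  [[-1,-60,0],0.28,120],
  [[-1,-90,0],0.42,120],
  [[-2,-127,0],0.56,120],
  [[-2,-127,0],0.7,120],
])

```text
clock: 5.5
tool_pos: [509.4, -34.4, 199.4]
orientation: [0.032, 0.999, -0.001, 0.001]
wrist_force: [-0.7, 0.1, 0.1]
finger_gap: 0.524
grip_force: 0.0
```

Emit:
servo_tool([
  [[0,0,0],0.14,120],
  [[0,0,0],0.28,120],
  [[0,0,0],0.42,120],
  [[0,0,0],0.56,120],
  [[0,0,0],0.7,120],
])

```text
clock: 6.0
tool_pos: [506.8, -29.7, 199.1]
orientation: [0.37, 0.929, 0.0, -0.0]
wrist_force: [1.0, -0.3, 0.8]
finger_gap: 0.527
grip_force: 0.0
```

```bash
python3 -c "
from h import *
go(508,-30,90,0.39)"
```

```text
shift [ -1.1   0.6 109.1] turn 0.423 q7 0.75 now [506.8 -29.7 199.1] psi 0.813 t 6.0
```

Emit:
servo_tool([
  [[-1,0,15],0.14,120],
  [[-1,0,25],0.28,120],
  [[-1,0,40],0.42,120],
  [[-1,0,75],0.42,120],
  [[-1,0,109],0.42,120],
])

```text
clock: 6.5
tool_pos: [508.3, -30.2, 89.6]
orientation: [0.553, 0.833, 0.001, 0.001]
wrist_force: [-0.3, -0.3, 0.0]
finger_gap: 0.529
grip_force: 0.0
```

Emit:
servo_tool([
  [[0,0,0],0,120],
  [[0,0,0],0,200],
  [[0,0,0],0,255],
  [[0,0,0],0,255],
  [[0,0,0],0,255],
], force=70)

```text
clock: 7.0
tool_pos: [508.6, -30.8, 91.5]
orientation: [0.554, 0.832, 0.001, 0.001]
wrist_force: [-0.4, 0.9, 7.1]
finger_gap: 0.054
grip_force: 70.3
```

```bash
python3 -c "
from h import *
go(508,-30,90,0.39)
a=cap('top');b=cap('side')
m=np.hstack([a['pixels'][80:290,200:440],b['pixels'][90:300,200:440]])
cv2.imwrite('pics/b1.png',cv2.resize(m,None,fx=1.66,fy=1.66,interpolation=2)[:,:,::-1])"
```

```text
shift [ 1.  -0.3  1.5] turn 0.006 q7 0.38 now [508.6 -30.8  91.5] psi 0.396 t 7.0
```

View pics/b1.png

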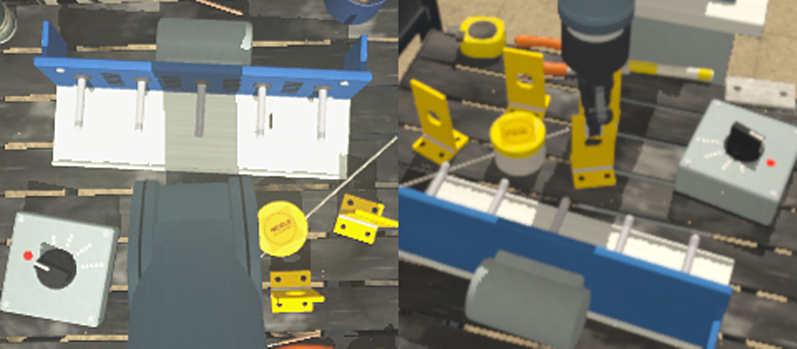

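```bash
cat >> h.py <<'E'
RX,RY,RA=695.4,-36.9,-0.07
def hang(yk,xr,z):
    go(RX+xr*np.cos(RA)-yk*np.sin(RA),RY+xr*np.sin(RA)+yk*np.cos(RA),z,RA)
E
python3 -c "
from h import *
hang(0,-92,122);hang(0,-38,122)"
```

```text
shift [-36.3  87.9 -30.2] turn 0.466 q7 0.38 now [508.6 -30.8  91.6] psi 0.396 t 7.1
shift [-60.6 136.1 -30. ] turn 0.466 q7 0.38 now [508.6 -30.8  91.6] psi 0.396 t 7.1
```

Emit:
servo_tool([
  [[0,0,-20],0,255],
  [[0,0,-32],0.1,255],
  [[-12,29,-32],0.22,255],
  [[-24,58,-32],0.34,255],
  [[-36,88,-32],0.466,255],
])

```text
clock: 7.6
tool_pos: [603.3, -30.1, 122.6]
orientation: [0.733, 0.68, 0.0, -0.0]
wrist_force: [0.0, 0.3, -2.5]
finger_gap: 0.057
grip_force: 69.1
```

Emit:
servo_tool([
  [[0,0,0],0,255],
  [[0,0,0],0,255],
])

```text
clock: 7.8
tool_pos: [602.3, -30.0, 121.8]
orientation: [0.731, 0.682, -0.0, -0.0]
wrist_force: [-0.4, 0.5, -2.3]
finger_gap: 0.058
grip_force: 69.6
```

```bash
python3 - <<'E'
from h import *
print(robot.state()['finger_gap'],robot.state()['wrist_force'])
hang(0,-92,122);hang(0,-38,122)
b=cap('side');a=cap('top')
m=np.vstack([a['pixels'][90:215,220:380],b['pixels'][130:255,240:400]])
P=lambda x,z:[RX+x*np.cos(RA),RY+x*np.sin(RA),z]
cv2.imwrite('pics/b2.png',cv2.resize(m,None,fx=2.4,fy=2.4,interpolation=2)[:,:,::-1])
print(proj(b,P(-66,94)),proj(a,P(-66,94)))
s=robot.state()['tool_pos'];print('hole',proj(b,[s[0],s[1],s[2]-31]))
E
```

```text
0.05835558916624077 [-0.40429288  0.48079946 -2.27904854]
shift [-0.4  1.4 -0.2] turn 0.001 q7 -0.0 now [602.3 -30.  121.8] psi -0.069 t 7.8
shift [-0.5 55.4 -0.2] turn 0.001 q7 -0.0 now [602.3 -30.  121.8] psi -0.069 t 7.8
[300.34093093 210.50922492] [320.36697159 160.1640914 ]
hole [305.51012823 200.0948482 ]
```

View pics/b2.png

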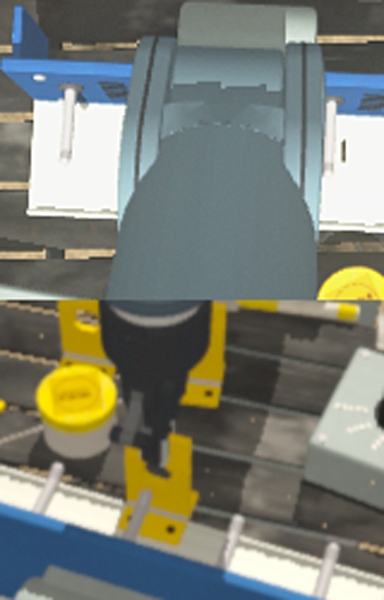

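Emit:
servo_tool([
  [[0,10,0],0,255],
  [[0,20,0],0,255],
  [[0,31,0],0,255],
  [[0,43,0],0,255],
  [[0,55,0],0,255],
])

```text
clock: 8.4
tool_pos: [658.5, -34.1, 122.2]
orientation: [0.731, 0.682, 0.0, 0.0]
wrist_force: [0.4, 1.1, -3.5]
finger_gap: 0.058
grip_force: 69.6
```

Emit:
servo_tool([
  [[0,0,3],0,255],
  [[0,0,6],0,255],
  [[0,0,8],0,255],
  [[0,0,9],0,255],
  [[0,0,9],0,255],
])

```text
clock: 8.9
tool_pos: [656.8, -34.0, 113.2]
orientation: [0.731, 0.682, -0.0, -0.0]
wrist_force: [-1.1, 0.4, 0.1]
finger_gap: 0.055
grip_force: 73.4
```

```bash
python3 - <<'E'
from h import *
print(robot.state()['finger_gap'],robot.state()['wrist_force'])
hang(0,-38,112)
b=cap('side')
cv2.imwrite('pics/b3.png',cv2.resize(b['pixels'][130:255,240:400],None,fx=3,fy=3,interpolation=2)[:,:,::-1])
E
```

```text
0.05541226297979057 [-1.12114383  0.41024648  0.1171981 ]
shift [-0.2  0.7  1.2] turn -0.0 q7 0.01 now [656.8 -34.  113.2] psi -0.07 t 8.9
```

View pics/b3.png

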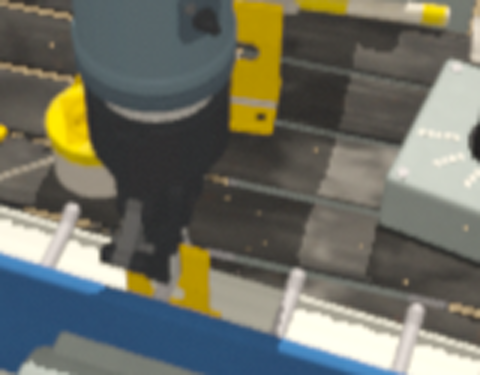

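Emit:
servo_tool([
  [[0,0,0],0,220],
  [[0,0,0],0,190],
  [[0,0,0],0,190],
  [[0,0,-15],0,190],
  [[0,0,-45],0,190],
])

```text
clock: 9.45
tool_pos: [655.8, -33.8, 157.2]
orientation: [0.731, 0.682, -0.002, -0.001]
wrist_force: [0.3, 0.7, 0.5]
finger_gap: 0.257
grip_force: 0.0
```

Emit:
servo_tool([
  [[0,0,-45],0,190],
  [[0,-40,-50],0,120],
  [[0,-90,-50],0,120],
  [[0,-140,-50],0,120],
  [[0,-190,-50],0,120],
])

```text
clock: 9.95
tool_pos: [466.4, -20.6, 209.2]
orientation: [0.731, 0.682, 0.001, 0.001]
wrist_force: [-0.0, -0.1, -0.7]
finger_gap: 0.528
grip_force: 0.0
```

```bash
python3 - <<'E'
from h import *
print(robot.state()['finger_gap'],robot.state()['wrist_force'])
a=cap('top');b=cap('side')
cv2.imwrite('pics/b4.png',cv2.resize(b['pixels'][100:300,180:420],None,fx=2.5,fy=2.5,interpolation=2)[:,:,::-1])
for x in brackets(a,b):print(x)
go(426,-42.6,170,.11)
E
```

```text
0.527547142854388 [-0.02219958 -0.12454478 -0.67638391]
(array([ 6.58057002e+02, -3.23863225e+01, -1.01029191e-01]), np.float64(0.45637972291651757), 2)
(array([ 4.25700096e+02, -1.48127884e+02, -1.95471291e-02]), np.float64(0.13666773181325043), 2)
(array([ 5.21203630e+02, -2.41349526e+02, -3.39515383e-01]), np.float64(0.09138803421081171), 2)
(array([4.66240110e+02, 1.70575492e+02, 2.62699681e-01]), np.float64(0.4608308318001356), 1)
shift [-24.9 -40.   39.2] turn -0.18 q7 -0.07 now [467.6 -20.6 209.2] psi -0.07 t 10.15
```

View pics/b4.png

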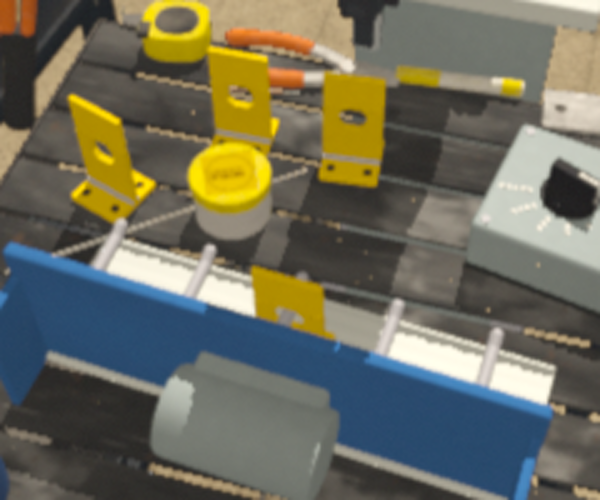

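```bash
python3 - <<'E'
from h import *
b=cap('side')
for s in sil('side','bracket_1'):
    e=s['extent'];u=(e[0]+e[2])/2
    if 305<u<340 and e[1]<150:
        r=fit([(b,s['pixels'].astype(float))],BR,[426,-43,0.1]);print(e,r.x,r.fun);go(*r.x[:2],170,r.x[2])
E
```

```text
[310.9, 130.6, 332.7, 175.4] [ 4.27718309e+02 -4.34803712e+01  1.15117285e-01] 0.04615110477548112
shift [-25.7 -40.5  39.1] turn -0.185 q7 -0.07 now [469.8 -20.6 209.3] psi -0.07 t 10.25
```

Emit:
servo_tool([
  [[-13,-20,20],-0.1,120],
  [[-25,-40,39],-0.185,120],
  [[-25,-40,39],-0.185,120],
])

```text
clock: 10.55
tool_pos: [423.6, -44.4, 167.3]
orientation: [0.665, 0.746, -0.002, -0.002]
wrist_force: [-0.0, 0.1, -1.2]
finger_gap: 0.527
grip_force: 0.0
```

```bash
python3 -c "
from h import *
go(427,-43,90,.115)"
```

```text
shift [ 1.   3.9 77.3] turn -0.0 q7 0.16 now [423.6 -44.4 167.3] psi 0.115 t 10.55
```

Emit:
servo_tool([
  [[1,3,25],0,120],
  [[1,3,55],0,120],
  [[1,3,78],0,120],
  [[1,3,78],0,180],
  [[1,3,78],0,255],
], force=70)

```text
clock: 11.05
tool_pos: [430.6, -41.5, 91.5]
orientation: [0.665, 0.746, 0.0, 0.0]
wrist_force: [0.2, 0.3, 0.6]
finger_gap: 0.198
grip_force: 0.0
```

Emit:
servo_tool([
  [[0,0,0],0,255],
  [[0,0,0],0,255],
  [[0,0,0],0,255],
])

```text
clock: 11.35
tool_pos: [429.6, -41.4, 91.7]
orientation: [0.665, 0.747, 0.001, 0.001]
wrist_force: [-0.2, 0.2, -3.9]
finger_gap: 0.053
grip_force: 71.7
```

```bash
python3 -c "
from h import *
hang(75,-92,122)"
```

```text
shift [ 64.6 187.9 -30. ] turn 0.185 q7 0.19 now [429.6 -41.4  91.7] psi 0.115 t 11.35
```

Emit:
servo_tool([
  [[0,0,-20],0,255],
  [[0,0,-32],0.05,255],
  [[15,40,-32],0.1,255],
  [[28,80,-32],0.15,255],
  [[40,120,-32],0.185,255],
])

```text
clock: 11.85
tool_pos: [545.1, 13.0, 123.7]
orientation: [0.732, 0.681, 0.0, 0.0]
wrist_force: [0.6, -0.6, -2.8]
finger_gap: 0.055
grip_force: 71.7
```

Emit:
servo_tool([
  [[10,23,0],0,255],
  [[19,45,0],0,255],
  [[19,45,0],0,255],
  [[19,45,0],0,255],
])

```text
clock: 12.25
tool_pos: [589.5, 27.9, 122.9]
orientation: [0.731, 0.682, -0.0, -0.0]
wrist_force: [-0.0, -0.9, -3.3]
finger_gap: 0.057
grip_force: 71.7
```

```bash
python3 -c "
from h import *
hang(75,-38,122);print(robot.state()['finger_gap'],robot.state()['wrist_force'])
b=cap('side')['pixels'];cv2.imwrite('pics/b5.png',cv2.resize(b[110:260,250:430],None,fx=2.5,fy=2.5,interpolation=2)[:,:,::-1])"
```

```text
shift [17.8 72.2  0.8] turn 0.0 q7 -0.09 now [589.5  27.9 122.9] psi -0.07 t 12.25
0.056660620685276795 [-0.0156501  -0.91599445 -3.34810337]
```

View pics/b5.png

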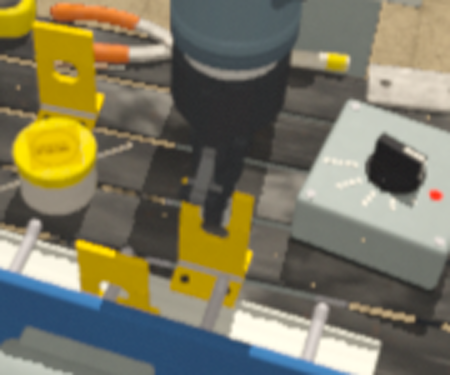

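Emit:
servo_tool([
  [[9,5,0],0,255],
  [[18,15,0],0,255],
  [[18,18,0],0,255],
  [[18,18,0],0,255],
])

```text
clock: 12.7
tool_pos: [609.2, 44.6, 123.1]
orientation: [0.731, 0.682, 0.0, 0.0]
wrist_force: [-1.2, -0.9, -1.9]
finger_gap: 0.057
grip_force: 71.7
```

```bash
python3 -c "
from h import *
hang(75,-38,122);print(robot.state()['finger_gap'])"
```

```text
shift [-0.3 53.7  1.1] turn 0.0 q7 -0.11 now [609.2  44.6 123.1] psi -0.07 t 12.7
0.0573411375725219
```

Emit:
servo_tool([
  [[0,10,1],0,255],
  [[0,20,1],0,255],
  [[0,31,1],0,255],
  [[0,43,1],0,255],
  [[0,54,1],0,255],
])

```text
clock: 13.2
tool_pos: [664.2, 40.1, 122.0]
orientation: [0.732, 0.682, 0.0, 0.0]
wrist_force: [-0.3, -0.2, -3.4]
finger_gap: 0.056
grip_force: 71.8
```

Emit:
servo_tool([
  [[0,0,3],0,255],
  [[0,0,6],0,255],
  [[0,0,8],0,255],
  [[0,0,9],0,255],
  [[0,0,9],0,255],
])

```text
clock: 13.7
tool_pos: [662.6, 40.8, 113.1]
orientation: [0.731, 0.682, -0.0, -0.0]
wrist_force: [-0.1, 0.2, -2.4]
finger_gap: 0.057
grip_force: 72.0
```

Emit:
servo_tool([
  [[0,0,1],0,255],
  [[0,0,2],0,255],
  [[0,0,2],0,255],
])

```text
clock: 14.0
tool_pos: [663.0, 40.8, 112.5]
orientation: [0.731, 0.682, 0.0, -0.0]
wrist_force: [-4.7, 0.5, 8.2]
finger_gap: 0.055
grip_force: 73.7
```

Resting on the peg; release.

Emit:
servo_tool([
  [[0,0,-1],0,220],
  [[0,0,-1],0,190],
  [[0,0,-1],0,190],
  [[0,0,-16],0,190],
  [[0,0,-46],0,190],
])

```text
clock: 14.5
tool_pos: [661.4, 40.7, 156.0]
orientation: [0.731, 0.682, -0.002, -0.001]
wrist_force: [0.1, 0.5, 0.8]
finger_gap: 0.252
grip_force: 0.0
```

Emit:
servo_tool([
  [[0,0,-60],0,190],
  [[0,-40,-70],0,120],
  [[0,-80,-70],0,120],
  [[0,-120,-70],0,120],
  [[0,-120,-70],0,120],
])

```text
clock: 15.0
tool_pos: [537.9, 49.3, 227.3]
orientation: [0.731, 0.682, -0.002, -0.002]
wrist_force: [0.6, 0.7, -0.6]
finger_gap: 0.53
grip_force: 0.0
```

```bash
python3 - <<'E'
from h import *
a=cap('top');b=cap('side')
for x in brackets(a,b):print(x)
go(425.7,-148,150,-.02)
E
```

```text
(array([ 4.25700226e+02, -1.47664418e+02, -2.15029467e-02]), np.float64(0.12708172075752217), 2)
(array([ 6.58163527e+02, -3.21040248e+01, -9.46619863e-02]), np.float64(0.44400042628495756), 2)
(array([ 5.21611573e+02, -2.40979852e+02, -3.18465144e-01]), np.float64(0.1188390889579638), 2)
(array([ 6.64800441e+02,  4.38127915e+01, -8.56012033e-02]), np.float64(0.46121325759232545), 2)
shift [-205.1 -105.2   77.7] turn -0.05 q7 -0.17 now [544.8  49.2 228. ] psi -0.07 t 15.2
```

Emit:
servo_tool([
  [[-42,-21,8],-0.05,120],
  [[-84,-42,15],-0.05,120],
  [[-126,-63,25],-0.05,120],
  [[-168,-84,35],-0.05,120],
  [[-205,-104,45],-0.05,120],
])

```text
clock: 15.7
tool_pos: [425.5, -150.8, 182.2]
orientation: [0.715, 0.7, 0.0, 0.001]
wrist_force: [1.6, -0.3, 0.5]
finger_gap: 0.528
grip_force: 0.0
```

Emit:
servo_tool([
  [[0,0,0],0,120],
  [[0,0,0],0,120],
])

```text
clock: 15.9
tool_pos: [426.0, -149.3, 182.2]
orientation: [0.715, 0.699, 0.0, 0.0]
wrist_force: [-0.3, 0.7, -0.8]
finger_gap: 0.533
grip_force: 0.0
```

```bash
python3 - <<'E'
from h import *
go(427,-148,90,-.02)
E
```

```text
shift [ 1.3  0.9 92.2] turn -0.003 q7 0.31 now [ 426.  -149.3  182.2] psi -0.023 t 15.9
```

Emit:
servo_tool([
  [[1,1,30],0,120],
  [[1,1,65],0,120],
  [[1,1,92],0,120],
  [[1,1,92],0,180],
  [[1,1,92],0,255],
])

```text
clock: 16.4
tool_pos: [427.5, -146.4, 90.4]
orientation: [0.714, 0.701, 0.0, 0.0]
wrist_force: [0.1, -0.3, -0.3]
finger_gap: 0.197
grip_force: 0.0
```

Emit:
servo_tool([
  [[0,0,0],0,255],
  [[0,0,0],0,255],
  [[0,0,0],0,255],
])

```text
clock: 16.7
tool_pos: [426.8, -147.1, 90.9]
orientation: [0.714, 0.7, 0.0, 0.001]
wrist_force: [0.1, -0.3, -2.6]
finger_gap: 0.055
grip_force: 70.1
```

```bash
python3 - <<'E'
from h import *
hang(-75,-95,122);hang(-150,-95,122)
for n in('top','side'):
    c=cap(n)
    for s in robot.silhouettes(n,'tin')[:2]:
        v,u=np.nonzero(s['pixels']);print(n,s['confidence'],atz(c,u.mean(),v.mean(),40))
E
```

```text
shift [ 45.3 167.8 -30.9] turn 0.05 q7 0.38 now [ 426.8 -147.1   90.9] psi -0.02 t 16.7
shift [-29.6 164.  -30.9] turn 0.05 q7 0.38 now [ 426.8 -147.1   90.9] psi -0.02 t 16.7
top 0.71 [ 509.84204992 -130.97126303   40.        ]
top 0.53 [ 437.8441137  -127.60851675   40.        ]
side 0.82 [ 522.89019948 -126.8929713    40.        ]
```

Emit:
servo_tool([
  [[0,0,-40],0,255],
  [[0,0,-80],0,255],
  [[10,35,-82],0.05,255],
  [[20,75,-82],0.05,255],
  [[32,115,-82],0.05,255],
])

```text
clock: 17.4
tool_pos: [543.0, -117.3, 172.6]
orientation: [0.732, 0.682, 0.0, 0.0]
wrist_force: [-0.1, -0.2, -2.8]
finger_gap: 0.052
grip_force: 70.1
```

Emit:
servo_tool([
  [[10,35,0],0,255],
  [[13,40,0],0,255],
  [[13,40,0],0,255],
])

```text
clock: 17.7
tool_pos: [582.8, -106.5, 171.3]
orientation: [0.731, 0.682, -0.0, -0.0]
wrist_force: [-0.9, -0.4, -2.1]
finger_gap: 0.061
grip_force: 70.1
```

```bash
python3 - <<'E'
from h import *
print(robot.state()['finger_gap'])
hang(-75,-106,122)
E
```

```text
0.06051370975853591
shift [ 2.3  1.5 49.3] turn 0.001 q7 0.17 now [ 582.8 -106.5  171.3] psi -0.069 t 17.7
```

Emit:
servo_tool([
  [[2,1,20],0,255],
  [[2,1,40],0,255],
  [[2,1,49],0,255],
  [[2,1,49],0,255],
])

```text
clock: 18.1
tool_pos: [581.5, -105.8, 121.8]
orientation: [0.732, 0.682, -0.001, -0.001]
wrist_force: [-0.1, -1.2, -2.8]
finger_gap: 0.059
grip_force: 70.1
```

```bash
python3 - <<'E'
from h import *
st=robot.state();print(st['finger_gap'],st['wrist_force'])
hang(-75,-38,122)
b=cap('side');p=st['tool_pos']
im=b['pixels'].copy();big=cv2.resize(im,None,fx=4,fy=4,interpolation=2)
for P in BR:
    q=np.array([proj(b,w) for w in place(P,[p[0],p[1],psi(),p[2]-91])]);cv2.polylines(big,[cv2.convexHull(((q+.5)*4).astype(np.int32))],True,(255,0,0),1)
cv2.imwrite('pics/b6.png',big[500:1000,850:1450,::-1])
E
```

```text
0.05942653654391458 [-0.06603094 -1.16022042 -2.779331  ]
shift [ 1.8 70.8 -0.5] turn -0.001 q7 0.18 now [ 581.5 -105.8  121.8] psi -0.071 t 18.1
```

View pics/b6.png

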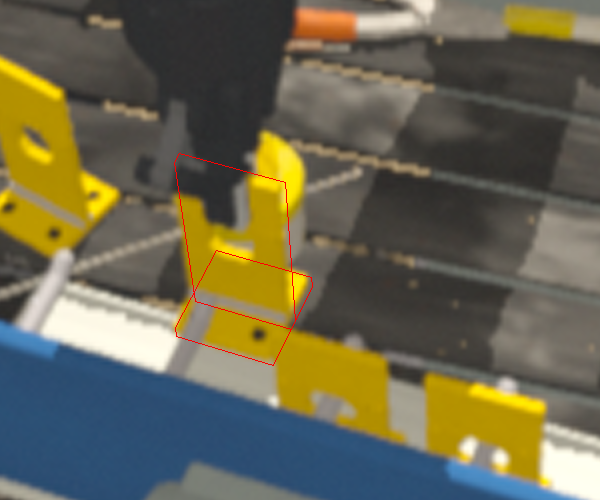

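Emit:
servo_tool([
  [[2,14,0],0,255],
  [[2,28,0],0,255],
  [[2,42,0],0,255],
  [[2,56,0],0,255],
  [[2,70,0],0,255],
])

```text
clock: 18.65
tool_pos: [654.7, -108.7, 124.5]
orientation: [0.732, 0.682, 0.0, 0.001]
wrist_force: [0.3, -0.7, -3.5]
finger_gap: 0.057
grip_force: 70.2
```

Emit:
servo_tool([
  [[0,0,3],0,255],
  [[0,0,6],0,255],
  [[0,0,9],0,255],
  [[0,0,10],0,255],
  [[0,0,10],0,255],
])

```text
clock: 19.15
tool_pos: [653.1, -108.2, 112.8]
orientation: [0.731, 0.682, -0.0, -0.0]
wrist_force: [0.6, 0.7, -2.1]
finger_gap: 0.057
grip_force: 70.1
```

Emit:
servo_tool([
  [[0,0,1],0,255],
  [[0,0,2],0,255],
  [[0,0,2],0,255],
])

```text
clock: 19.45
tool_pos: [653.7, -108.2, 112.0]
orientation: [0.731, 0.682, 0.0, -0.0]
wrist_force: [-3.7, -0.1, 4.6]
finger_gap: 0.056
grip_force: 71.5
```

Emit:
servo_tool([
  [[0,0,-1],0,220],
  [[0,0,-1],0,190],
  [[0,0,-1],0,190],
  [[0,0,-16],0,190],
  [[0,0,-46],0,190],
])

```text
clock: 19.95
tool_pos: [652.2, -107.9, 156.1]
orientation: [0.731, 0.682, -0.001, -0.002]
wrist_force: [0.5, 0.9, -0.7]
finger_gap: 0.253
grip_force: 0.0
```

Emit:
servo_tool([
  [[0,0,-60],0,190],
  [[0,-40,-80],0,120],
  [[0,-80,-80],0,120],
  [[0,-120,-80],0,120],
  [[0,-120,-80],0,120],
])

```text
clock: 20.45
tool_pos: [528.5, -100.1, 237.5]
orientation: [0.732, 0.681, -0.001, -0.002]
wrist_force: [0.9, -0.6, -0.5]
finger_gap: 0.532
grip_force: 0.0
```

```bash
python3 - <<'E'
from h import *
a=cap('top');b=cap('side')
for x in brackets(a,b):print(x)
go(521.8,-241,90,-.33)
E
```

```text
(array([ 6.58018416e+02, -3.25126861e+01, -8.30471810e-02]), np.float64(0.4554094283420276), 2)
(array([ 6.63737442e+02,  4.36518715e+01, -9.18699165e-02]), np.float64(0.49105679414494047), 2)
(array([ 6.55237929e+02, -1.08004111e+02, -8.72002864e-02]), np.float64(0.7456456287476203), 2)
shift [-141.8   -4.3  148. ] turn 0.26 q7 0.13 now [535.6 -99.8 238. ] psi -0.07 t 20.65
```

```bash
python3 - <<'E'
from h import *
b=cap('side')
for s in robot.silhouettes('side','bracket_1'):print(s['confidence'],s['extent'])
s=min(sil('side','bracket_1',.1),key=lambda s:s['extent'][0]);r=fit([(b,s['pixels'].astype(float))],BR,[521,-241,-.33]);print(r.x,r.fun)
a=cap('top')
for s in robot.silhouettes('top','bracket_1'):print(s['confidence'],s['extent'])
E
```

```text
0.96 [321.3, 221.1, 350.8, 246.3]
0.75 [207.7, 138.9, 240.2, 190.7]
0.74 [244.1, 200.2, 270.3, 223.5]
0.63 [283.5, 207.3, 310.8, 235.1]
[ 5.22383862e+02 -2.41633660e+02 -3.25302702e-01] 0.0763995891114535
0.76 [307.3, 139.1, 336.1, 168.2]
0.57 [266.5, 134.6, 296.7, 164.5]
0.53 [340.1, 140.1, 350.2, 159.5]
```

Emit:
servo_tool([
  [[-45,0,20],0.1,120],
  [[-90,-2,40],0.2,120],
  [[-130,-3,60],0.255,120],
  [[-142,-4,60],0.255,120],
  [[-142,-4,60],0.255,120],
])

```text
clock: 21.4
tool_pos: [519.4, -243.5, 176.6]
orientation: [0.813, 0.582, -0.001, 0.0]
wrist_force: [0.6, 0.6, 0.3]
finger_gap: 0.528
grip_force: 0.0
```

```bash
python3 - <<'E'
from h import *
go(522.5,-241.3,90,-.325)
E
```

```text
shift [ 3.2  2.3 86.6] turn -0.003 q7 0.21 now [ 519.4 -243.5  176.6] psi -0.328 t 21.4
```

Emit:
servo_tool([
  [[2,1,30],0,120],
  [[2,1,65],0,120],
  [[2,1,87],0,120],
  [[2,1,87],0,180],
  [[2,1,87],0,255],
])

```text
clock: 21.9
tool_pos: [522.9, -238.3, 90.9]
orientation: [0.812, 0.584, 0.001, 0.0]
wrist_force: [1.5, -0.7, 0.1]
finger_gap: 0.198
grip_force: 0.0
```

Emit:
servo_tool([
  [[0,0,0],0,255],
  [[0,0,0],0,255],
  [[0,0,0],0,255],
])

```text
clock: 22.2
tool_pos: [522.9, -239.4, 91.5]
orientation: [0.812, 0.584, 0.001, 0.001]
wrist_force: [-1.6, 2.1, 5.8]
finger_gap: 0.052
grip_force: 70.8
```

```bash
python3 - <<'E'
from h import *
hang(-150,-106,122)
E
```

```text
shift [ 75.1  34.2 -30.3] turn -0.254 q7 0.25 now [ 522.9 -239.4   91.5] psi -0.324 t 22.2
```

Emit:
servo_tool([
  [[0,0,-20],0,255],
  [[0,0,-31],-0.05,255],
  [[25,15,-31],-0.12,255],
  [[50,30,-31],-0.19,255],
  [[75,34,-31],-0.254,255],
])

```text
clock: 22.7
tool_pos: [579.5, -178.9, 121.5]
orientation: [0.731, 0.683, 0.0, 0.001]
wrist_force: [-0.0, -0.4, -3.3]
finger_gap: 0.056
grip_force: 69.4
```

Emit:
servo_tool([
  [[0,0,0],0,255],
  [[0,0,0],0,255],
])

```text
clock: 22.9
tool_pos: [577.4, -178.2, 120.7]
orientation: [0.731, 0.682, -0.0, -0.001]
wrist_force: [0.2, -0.4, -3.5]
finger_gap: 0.057
grip_force: 69.4
```

```bash
python3 - <<'E'
from h import *
st=robot.state();print(st['finger_gap'],st['wrist_force'])
hang(-150,-38,122)
b=cap('side');p=st['tool_pos']
im=b['pixels'].copy();big=cv2.resize(im,None,fx=4,fy=4,interpolation=2)
for P in BR:
    q=np.array([proj(b,w) for w in place(P,[p[0],p[1],psi(),p[2]-91])]);cv2.polylines(big,[cv2.convexHull(((q+.5)*4).astype(np.int32))],True,(255,0,0),1)
cv2.imwrite('pics/b7.png',big[500:1000,700:1450,::-1])
E
```

```text
0.057019792704905606 [ 0.23937076 -0.37074059 -3.52662724]
shift [-0.9 69.8 -1.4] turn 0.001 q7 0.31 now [ 577.4 -178.2  120.7] psi -0.069 t 22.9
```

View pics/b7.png

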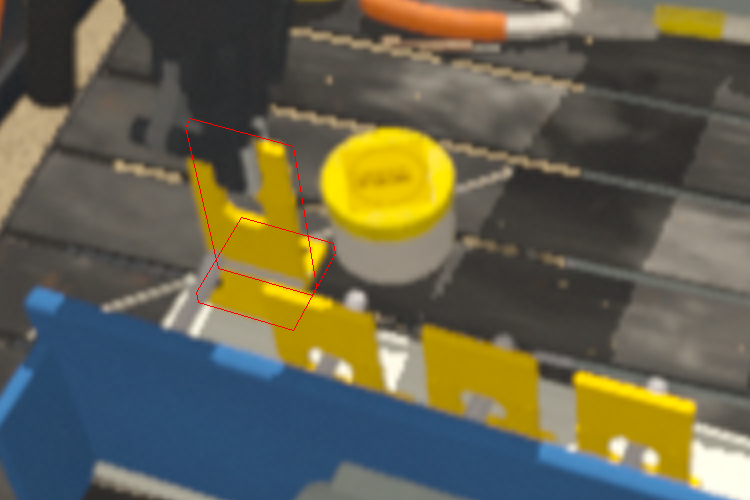

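Emit:
servo_tool([
  [[-1,14,-1],0,255],
  [[-1,28,-1],0,255],
  [[-1,42,-1],0,255],
  [[-1,56,-1],0,255],
  [[-1,70,-1],0,255],
])

```text
clock: 23.45
tool_pos: [647.0, -186.7, 121.9]
orientation: [0.732, 0.681, -0.001, -0.0]
wrist_force: [-0.4, 0.7, -3.1]
finger_gap: 0.059
grip_force: 69.5
```

Emit:
servo_tool([
  [[0,0,3],0,255],
  [[0,0,6],0,255],
  [[0,0,9],0,255],
  [[0,0,10],0,255],
  [[0,0,10],0,255],
])

```text
clock: 23.95
tool_pos: [647.2, -184.9, 113.1]
orientation: [0.732, 0.681, 0.0, -0.0]
wrist_force: [-1.6, 2.7, 5.6]
finger_gap: 0.056
grip_force: 71.1
```

Emit:
servo_tool([
  [[0,0,0],0,220],
  [[0,0,0],0,190],
  [[0,0,0],0,190],
  [[0,0,-16],0,190],
  [[0,0,-46],0,190],
])

```text
clock: 24.45
tool_pos: [646.0, -185.0, 157.2]
orientation: [0.732, 0.682, -0.001, -0.002]
wrist_force: [0.4, -0.1, -0.4]
finger_gap: 0.256
grip_force: 0.0
```

Emit:
servo_tool([
  [[0,0,-60],0,190],
  [[0,-40,-90],0,100],
  [[10,-80,-100],0,100],
  [[30,-120,-100],0,100],
  [[60,-150,-100],0,100],
])

```text
clock: 24.95
tool_pos: [500.1, -116.3, 259.8]
orientation: [0.733, 0.68, 0.001, 0.001]
wrist_force: [-0.0, 0.8, -0.2]
finger_gap: 0.607
grip_force: 0.0
```

```bash
python3 - <<'E'
from h import *
b=cap('side');a=cap('top')
m=np.vstack([b['pixels'][160:280,190:410],a['pixels'][80:200,210:430]])
cv2.imwrite('pics/b8.png',cv2.resize(m,None,fx=2.4,fy=2.4,interpolation=2)[:,:,::-1])
go(466,155.5,180,2.69)
E
```

```text
shift [263.5 -50.6  79.7] turn -2.757 q7 0.15 now [ 498.9 -111.   258.9] psi -0.067 t 25.05
```

View pics/b8.png

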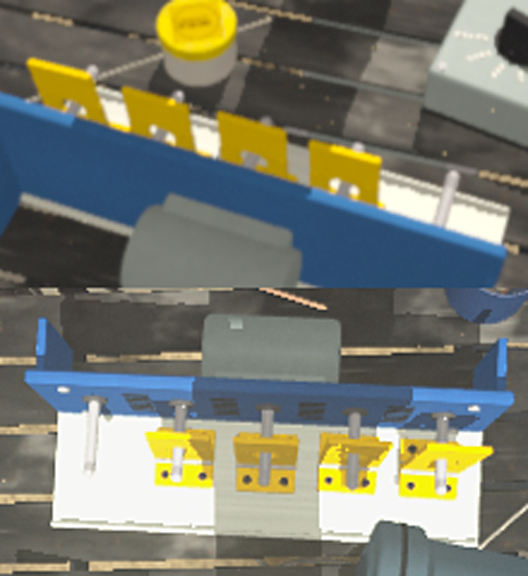

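Emit:
servo_tool([
  [[44,-8,0],-0.14,100],
  [[88,-16,0],-0.28,100],
  [[132,-25,0],-0.42,100],
  [[176,-34,0],-0.56,100],
  [[220,-42,0],-0.7,100],
])

```text
clock: 25.55
tool_pos: [476.4, 109.0, 259.3]
orientation: [0.451, 0.892, 0.001, 0.001]
wrist_force: [1.1, -0.1, -0.7]
finger_gap: 0.608
grip_force: 0.0
```

Emit:
servo_tool([
  [[0,0,0],-0.14,100],
  [[0,0,0],-0.28,100],
  [[0,0,0],-0.42,100],
  [[0,0,0],-0.56,100],
  [[0,0,0],-0.7,100],
])

```text
clock: 26.05
tool_pos: [476.8, 107.3, 259.0]
orientation: [0.118, 0.993, 0.0, 0.001]
wrist_force: [-1.0, -0.4, -0.5]
finger_gap: 0.607
grip_force: 0.0
```

Emit:
servo_tool([
  [[0,0,0],-0.14,100],
  [[0,0,0],-0.28,100],
  [[0,0,0],-0.42,100],
  [[0,0,0],-0.56,100],
  [[0,0,0],-0.7,100],
])

```text
clock: 26.55
tool_pos: [476.9, 107.1, 259.0]
orientation: [-0.23, 0.973, -0.0, 0.001]
wrist_force: [0.1, 0.1, 0.1]
finger_gap: 0.615
grip_force: 0.0
```

```bash
python3 - <<'E'
from h import *
go(467,156,140,2.69);print(robot.state()['qpos'])
E
```

```text
shift [-12.9  48.2 119. ] turn -0.656 q7 1.67 now [476.9 107.1 259. ] psi 2.034 t 26.55
[-0.15496963  0.24881706 -0.18527515  1.92962877  0.05582913  0.96654297
  1.6676413 ]
```

Emit:
servo_tool([
  [[-4,16,20],-0.14,100],
  [[-8,32,40],-0.28,100],
  [[-13,48,60],-0.42,100],
  [[-13,48,90],-0.56,100],
  [[-13,48,115],-0.656,100],
])

```text
clock: 27.05
tool_pos: [467.3, 156.7, 142.8]
orientation: [-0.531, 0.847, -0.0, 0.001]
wrist_force: [-0.9, -0.4, 0.2]
finger_gap: 0.606
grip_force: 0.0
```

Emit:
servo_tool([
  [[0,0,0],0,100],
  [[0,0,0],0,100],
])

```text
clock: 27.25
tool_pos: [467.2, 156.2, 143.9]
orientation: [-0.527, 0.85, -0.0, 0.0]
wrist_force: [0.2, -0.2, 0.1]
finger_gap: 0.607
grip_force: 0.0
```

```bash
python3 - <<'E'
from h import *
go(467,156.5,83,2.69)
E
```

```text
shift [-0.2  0.4 60.9] turn -0.008 q7 2.09 now [467.2 156.2 143.9] psi 2.682 t 27.25
```

Emit:
servo_tool([
  [[0,0,20],0,100],
  [[0,0,42],0,100],
  [[0,0,60],0,100],
  [[0,0,60],0,180],
  [[0,0,60],0,230],
])

```text
clock: 27.75
tool_pos: [467.6, 156.6, 84.6]
orientation: [-0.528, 0.849, -0.0, 0.001]
wrist_force: [0.2, 0.5, 0.2]
finger_gap: 0.275
grip_force: 0.0
```

Emit:
servo_tool([
  [[0,0,0],0,240],
  [[0,0,0],0,240],
  [[0,0,0],0,240],
  [[0,0,0],0,240],
], force=45)

```text
clock: 28.15
tool_pos: [466.5, 157.4, 84.9]
orientation: [-0.529, 0.849, 0.0, 0.001]
wrist_force: [-5.2, 0.2, 7.5]
finger_gap: 0.127
grip_force: 45.8
```

Emit:
servo_tool([
  [[0,0,0],0.12,240],
  [[0,0,0],0.24,240],
  [[0,0,0],0.36,240],
  [[0,0,0],0.48,240],
  [[0,0,0],0.6,240],
])

```text
clock: 28.65
tool_pos: [467.2, 156.7, 84.9]
orientation: [-0.252, 0.968, 0.0, 0.001]
wrist_force: [-2.6, -1.2, 5.7]
finger_gap: 0.124
grip_force: 45.9
```

```bash
python3 - <<'E'
from h import *
go(467,156.5,83,2.69)
E
```

```text
shift [ 0.3 -0.1  1.9] turn -0.61 q7 1.57 now [467.2 156.7  84.9] psi 2.08 t 28.65
```

Remaining 1.49 of 2.094 (target heading 0.60).

Emit:
servo_tool([
  [[0,0,0],0.12,240],
  [[0,0,0],0.24,240],
  [[0,0,0],0.36,240],
  [[0,0,0],0.48,240],
  [[0,0,0],0.6,240],
])

```text
clock: 29.15
tool_pos: [467.4, 155.7, 85.0]
orientation: [0.046, 0.999, 0.0, 0.001]
wrist_force: [-1.9, -5.0, 6.2]
finger_gap: 0.129
grip_force: 45.7
```

Emit:
servo_tool([
  [[0,0,0],0.12,240],
  [[0,0,0],0.24,240],
  [[0,0,0],0.36,240],
  [[0,0,0],0.48,240],
  [[0,0,0],0.6,240],
])

```text
clock: 29.65
tool_pos: [467.0, 154.7, 84.9]
orientation: [0.339, 0.941, -0.0, 0.0]
wrist_force: [-3.6, -7.4, 9.0]
finger_gap: 0.133
grip_force: 46.1
```

Emit:
servo_tool([
  [[0,0,0],0.12,240],
  [[0,0,0],0.24,240],
  [[0,0,0],0.28,240],
  [[0,0,0],0.28,240],
])

```text
clock: 30.05
tool_pos: [466.6, 154.3, 84.9]
orientation: [0.466, 0.885, -0.0, 0.0]
wrist_force: [-3.4, -8.2, 13.8]
finger_gap: 0.127
grip_force: 46.5
```

```bash
python3 - <<'E'
from h import *
go(467,156.5,83,0.6);print(robot.state()['finger_gap'],robot.state()['torque'])
E
```

```text
shift [1.6 1.6 1.9] turn 0.001 q7 0.43 now [466.6 154.3  84.9] psi 0.601 t 30.05
0.1272435429105202 [-1.86209554  0.88357113 -0.06837441]
```

Emit:
servo_tool([
  [[0,0,0],0,190],
  [[0,0,0],0,110],
  [[0,0,-10],0,100],
  [[0,0,-50],0,100],
  [[0,0,-95],0,100],
])

```text
clock: 30.55
tool_pos: [465.5, 156.4, 179.1]
orientation: [0.464, 0.886, -0.001, -0.001]
wrist_force: [1.1, 0.9, 0.3]
finger_gap: 0.613
grip_force: 0.0
```

Emit:
servo_tool([
  [[-10,-45,0],0,100],
  [[-50,-60,0],0,100],
  [[-90,-70,0],0,100],
  [[-120,-70,0],0,100],
])

```text
clock: 30.95
tool_pos: [477.2, 15.5, 179.3]
orientation: [0.465, 0.885, 0.001, 0.0]
wrist_force: [-0.0, 0.7, 0.1]
finger_gap: 0.611
grip_force: 0.0
```

```bash
python3 - <<'E'
from h import *
print(robot.state()['tool_pos'])
b=cap('side');a=cap('top')
k=np.hstack([cv2.resize(a['pixels'][190:290,180:280],None,fx=3,fy=3,interpolation=2),cv2.resize(b['pixels'][130:230,350:450],None,fx=3,fy=3,interpolation=2)])
m=cv2.resize(b['pixels'][160:260,190:390],None,fx=3,fy=3,interpolation=2)
cv2.imwrite('pics/e.png',np.vstack([k[:,:600],m])[:600,:,::-1])
E
```

```text
[477.2164863   15.49409288 179.32594744]
```

View pics/e.png

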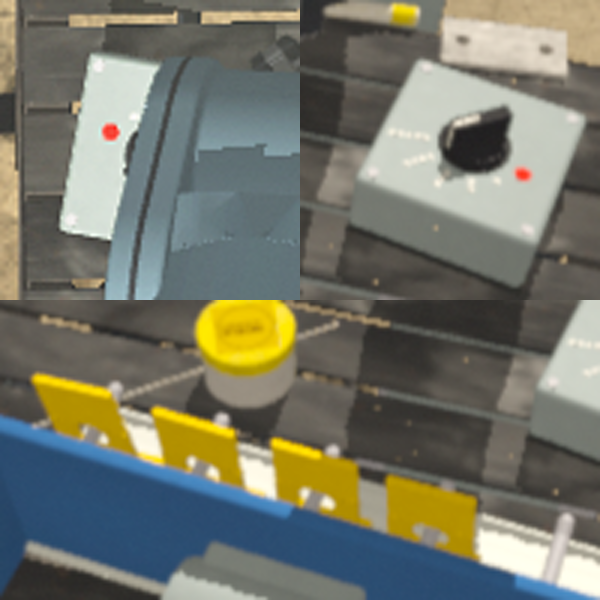

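```bash
python3 - <<'E'
from h import *
b=cap('side')
for n in range(3,6):
    t=np.radians(64.4-30*n);e=np.array([np.cos(t),np.sin(t)])
    print(n,[((proj(b,[*(np.array([467,156])+r*e),90])-[350,130])*3).round() for r in(-22,5,22)])
E
```

```text
3 [array([200.,  99.]), array([179., 122.]), array([165., 136.])]
4 [array([211., 109.]), array([176., 119.]), array([154., 125.])]
5 [array([215., 122.]), array([175., 116.]), array([150., 113.])]
```

```bash
python3 -c "
from station import robot
print(robot.hand_in())"
```

```text
the job is handed in; nothing more can be done
None
```

The job is handed in: I turned the blower off first, then hung all four brackets that were there, each on its own peg, and left the selector at four clicks, as checked in the final camera pictures.

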